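# Open the gas dryer with the unknown thread

## Robot

A 6-joint arm with a two-finger parallel gripper is mounted at the origin on the work surface. World frame = base frame: x ahead of the robot, y to its left, z up, the work surface at z = 0. Lengths are in m, angles in rad, forces in N, time in s.
With the tool pointing down it reaches from about 0.425 to 1.125 m from the base axis. Payload 14.9 kg.
Tool frame: the origin (TCP) lies midway between the tips of the shut fingers; the grasp point (between the pads) lies 19 mm behind it; z points along the fingers, y is the line along which they close (so a half turn about z gives the same grasp; the last joint's range is limited). The gripper opens to 91 mm and grips with 3 to 60 N. Pads are 32 mm wide; open, the fingers measure 118 mm over their backs; the gripper's body (76 mm by 178 mm) begins 60 mm behind the grasp point.
Start: joints at [-1.382, 0.379, 1.734, -0, 1.028, -0.033], TCP at [0.154, -0.683, 0.214] pointing down, gripper open.
Joint ranges: [-2.77, 2.77], [-0.74, 2.19], [0, 2.66], [-1.06, 4.2], [0.31, 2.87], [-3.08, 3.08]. Speed limits (rad/s): [1.89, 1.89, 2.39, 3.14, 3.14, 3.14].

## Interface

Orientations are given as a unit quaternion [w, x, y, z].
In Python, from bench import * gives the robot as it stands. Calls block until the motion is done:
- goto(position, orientation): joint-space move of the TCP to a pose.
- move_linear(position, frame=None, feed=0.15, guard=None): straight line of the TCP; frame=None keeps the orientation; feed is the mean speed in m/s. With guard (N) it stops when the force on the tool has changed by that much, and returns True; else False.
- move_joints(angles): joint-space move.
- grip(opening, squeeze=None): opening from 0.0 (shut) to 1.0 (fully open); squeeze is the grip in N (None keeps the last); returns when the fingers have stopped.
- pause(seconds).
- inverse_kinematics(position, orientation): joint angles nearest the present ones, or None.
- get_image(name): name is "scene" or "top"; returns a dict with "img" (480x640x3 uint8, red, green, blue), "K" (3x3 intrinsics, pixels), "k1" (the pictures are not rectified: a ray, as slopes to the right and down, at radius r is drawn at 1 + k1 r^2 times it, then the intrinsics apply), "view" (4x4, takes a point from world to camera coordinates). Camera axes: x right, y down, z forward; pixel columns grow to the right and rows downward; lengths in m; the calibration is good to about 2 mm. A picture is of the moment at which its call begins. There is no depth.
A pose or a line that the arm cannot do raises Unreachable and nothing moves.
- hand_in(): hands the job in; it is judged then, once.
Readings, each from a call of its own:
- get_time_s(): time.
- get_qpos(): joint angles.
- get_qvel(): joint speeds.
- get_joint_torque(): joint torques, N m.
- get_eef_pos(): TCP position.
- get_ee_rot(): TCP orientation.
- get_contact_force(): force on the tool from outside, world axes, zero at the start.
- get_torque(): the same for the moment, N m.
- get_gripper_width(): opening from 0.0 (shut) to 1.0 (fully open).
- get_grip_force(): force on a finger pad.
Only numpy, scipy, OpenCV 4.12 (cv2) and the standard library are available. Lean on these libraries where they do the work, as an engineer would, in place of code of your own. Each camera call takes 0.05 s, during which the arm holds its last target. There are 200 camera calls.

## Task

Take the screw cap off the blue gas-drying canister that stands on the yellow mat, so that its drying cartridge can be changed: the thread may be right- or left-handed and nothing shows which, so try loosening the cap both ways until it comes free, then lift it off. Finish while still holding the cap in the gripper, level with its open side down and motionless, about 6 cm clear above the neck. Leave the other canister's cap, the bottle, the wrench and the beaker where they are.

Things in the scene. Friction and masses are not known exactly. Their poses are not given: they have to be found in the camera images.
- yellow_mat: yellow service mat, 150 x 150 x 4 mm, fixed to the bench; origin at the centre of its underside. The canister standing on it is the one to open.
- grey_mat: grey mat, same size, fixed; the canister standing on it is left alone. Origin at the centre of its underside.
- canister_1: blue gas-drying canister, 94 mm diameter (110 mm at the foot), fixed: it cannot shift or turn. Origin at the centre of its underside, z up; shoulder (68 mm wide on top) at 110 mm, neck from there to 140 mm. The two canisters look alike, but one has a right-hand, the other a left-hand thread; either may stand on either mat, turned anyhow.
- canister_1_rim (a point): centre of the top of canister_1's steel neck (39 mm diameter), 140 mm above the canister's origin, z up. Three sloping ledges on the neck, out to 52 mm diameter, are its thread, hidden under the cap.
- cap_1: loose round black ribbed cap of canister_1, 63 mm diameter, 30 mm high, about 60 g; origin at the centre of its open underside, z up. Screwed home, its underside is 116 mm above the canister's origin, 24 mm below the neck's top. It starts finger tight, within 6 degrees of its closed stop, and can be lifted only 1 to 3 mm until it has been unscrewed.
- canister_2: blue gas-drying canister, 94 mm diameter (110 mm at the foot), fixed: it cannot shift or turn. Origin at the centre of its underside, z up; shoulder (68 mm wide on top) at 110 mm, neck from there to 140 mm. The two canisters look alike, but one has a right-hand, the other a left-hand thread; either may stand on either mat, turned anyhow.
- canister_2_rim (a point): centre of the top of canister_2's steel neck (39 mm diameter), 140 mm above the canister's origin, z up. Three sloping ledges on the neck, out to 52 mm diameter, are its thread, hidden under the cap.
- cap_2: loose round black ribbed cap of canister_2, 63 mm diameter, 30 mm high, about 60 g; origin at the centre of its open underside, z up. Screwed home, its underside is 116 mm above the canister's origin, 24 mm below the neck's top. It starts finger tight, within 6 degrees of its closed stop, and can be lifted only 1 to 3 mm until it has been unscrewed.
- amber_bottle: bystander: amber bottle with red cap, 64 mm diameter, 150 mm tall; origin at the centre of its underside.
- wrench: bystander: steel wrench lying flat, 160 mm long along its x; origin at the middle of its underside.
- beaker: bystander: white beaker, 66 mm rim diameter, 70 mm tall; origin at the centre of its underside.
- cap_1_top (a point): centre of cap_1's closed top, 30 mm above its underside. Tightening meets a hard stop at once: the fingers slip or the wrist feels a twist. Loosening goes easily: the cap is free to lift from about 50 to 85 degrees from closed, and at about 85 meets a second stop. It does not rise by itself while turned: keep the height, then lift.
- cap_2_top (a point): centre of cap_2's closed top, 30 mm above its underside. Tightening meets a hard stop at once: the fingers slip or the wrist feels a twist. Loosening goes easily: the cap is free to lift from about 50 to 85 degrees from closed, and at about 85 meets a second stop. It does not rise by itself while turned: keep the height, then lift.
There are look-alikes about, which are no part of the job. What is shaped like the cap_1 but green or turquoise is not meant. What is shaped like the canister_1 but orange is not meant.

How it is judged:
By the outcome, as a careful person would: the job done as asked, in the order asked, and still so for the second after the job is handed in, while the arm keeps its last pose, push and grip.
It also fails if it takes over 38 s, if anything falls off the work surface, if the arm or the gripper's body presses on something with over 40 N, if the wrist force passes 120 N, or if a joint passes its speed limit or range.

## Working session

There is one attempt and no reset: what is moved stays moved. The work goes in short steps, each a Python script; the robot and the scene stay as the last script left them, time stands still between calls to the robot, and variables do not carry over. Pictures are saved under pics/ and viewed, at most 10 in all, crops included, and the job is handed in when it is done.

```bash
mkdir -p pics; ls
python3 - <<'E'
from bench import *
import cv2,numpy as np
for n in ("scene","top"):
    d=get_image(n); cv2.imwrite(f"pics/{n}0.png",d["img"][:,:,::-1]); np.savez(f"{n}0.npz",**d)
    print(n,d["K"].tolist(),d["k1"],np.round(d["view"],3).tolist())
print(get_time_s(),get_ee_rot())
E
```

```text
pics
scene [[549.3710680167824, 0.0, 321.70533666286684], [0.0, 549.3710680167824, 241.5309582508568], [0.0, 0.0, 1.0]] -0.15667689104719618 [[-0.556, 0.831, 0.01, 0.232], [0.515, 0.354, -0.78, -0.236], [-0.652, -0.429, -0.625, 1.425], [0.0, 0.0, 0.0, 1.0]]
top [[468.4360593862609, 0.0, 317.77190106847485], [0.0, 468.4360593862609, 238.12361323988927], [0.0, 0.0, 1.0]] -0.12142587024377104 [[-0.013, -0.999, -0.038, 0.117], [-0.988, 0.019, -0.152, 0.569], [0.153, 0.036, -0.988, 1.01], [0.0, 0.0, 0.0, 1.0]]
0.1 [-4.60362549e-04  9.93857333e-01  1.10667919e-01 -3.75381205e-05]
```

View pics/top0.png

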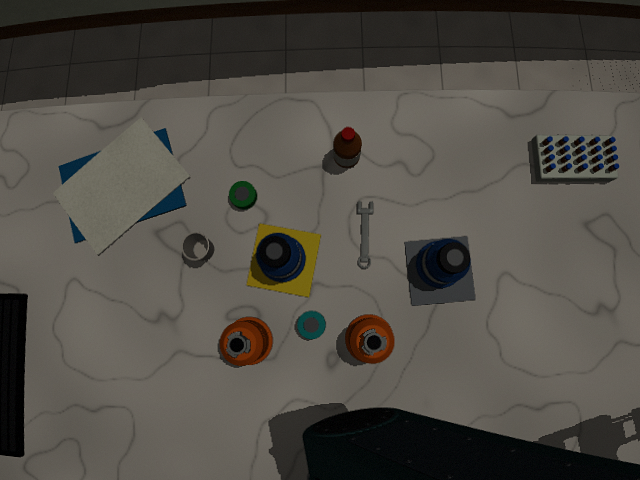

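View pics/scene0.png

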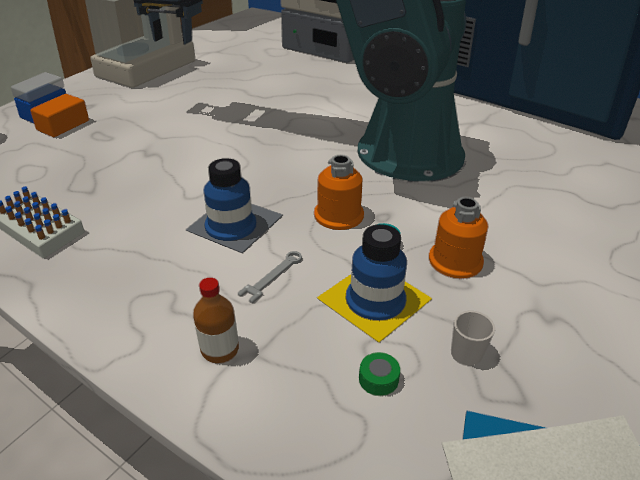

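The candidates at top-view pixels are blue canister A with a black cap on the yellow mat (275,252), blue B on the grey mat (453,258), the orange canisters (237,345) and (374,342), and loose caps in green (243,195) and turquoise (311,325). A fits the task because it is blue and stands on yellow; in the scene view its cap is at (381,240). Next I measure it and check a crop.

```bash
cat > h.py <<'E'
import numpy as np,cv2
def ray(d,uv):
    K,V=d["K"],d["view"]; k=float(d["k1"])
    p=cv2.undistortPoints(np.array([[uv]],float),K,np.array([k,0,0,0,0.])).ravel()
    R=V[:3,:3]; return -R.T@V[:3,3], R.T@np.array([*p,1])
def onplane(d,uv,z):
    o,r=ray(d,uv); return o+r*(z-o[2])/r[2]
def cross(d1,u1,d2,u2):
    o1,a=ray(d1,u1);o2,b=ray(d2,u2);a/=np.linalg.norm(a);b/=np.linalg.norm(b)
    s=np.linalg.lstsq(np.c_[a,-b],o2-o1,rcond=None)[0];p,q=o1+s[0]*a,o2+s[1]*b
    return (p+q)/2,np.linalg.norm(p-q)
def blob(d,f,c,w=20):
    "centre of the largest region of mask f(hsv) within w of c"
    u,v=c; im=d["img"][v-w:v+w,u-w:u+w]; h=cv2.cvtColor(im,cv2.COLOR_RGB2HSV).astype(int)
    m=f(h[...,0],h[...,1],h[...,2]).astype(np.uint8)
    n,l,s,cc=cv2.connectedComponentsWithStats(m)
    i=1+s[1:,4].argmax(); return cc[i]+[u-w,v-w],s[i]
E
python3 - <<'E'
from h import *
t=dict(np.load("top0.npz"));s=dict(np.load("scene0.npz"))
disc=lambda h,sa,v:(v>55)&(sa<70)
ye=lambda h,sa,v:(h>18)&(h<35)&(sa>120)
a,sa_=blob(t,disc,(275,252),13); b,sb=blob(s,disc,(381,237),13)
print(a,sa_,b,sb); p,g=cross(t,a,s,b); print("cap top",p,g)
print(onplane(t,a,.15),onplane(s,b,.15))
# mat by min-area rectangle of yellow
h=cv2.cvtColor(t["img"],cv2.COLOR_RGB2HSV).astype(int); m=ye(h[...,0],h[...,1],h[...,2]).astype(np.uint8)
c=cv2.findNonZero(m); box=cv2.boxPoints(cv2.minAreaRect(c)); q=np.array([onplane(t,x,.004) for x in box]);print("mat",q.mean(0),np.linalg.norm(np.diff(q,axis=0),axis=1))
A=t["img"][205:305,215:345];B=s["img"][215:345,310:440]
A=cv2.resize(A,(520,400),interpolation=2);B=cv2.resize(B[:,:],(280,280),interpolation=2)
o=np.zeros((400,800,3),np.uint8);o[:,:520]=A;o[:280,520:]=B
cv2.imwrite("pics/crop.png",cv2.convertScaleAbs(o[:,:,::-1],alpha=1.8))
E
```

```text
Traceback (most recent call last):
  File "h.py", line 17, in blob
    i=1+s[1:,4].argmax(); return cc[i]+[u-w,v-w],s[i]
        ~~~~~~~~~~~~~~^^
ValueError: attempt to get argmax of an empty sequence
```

```bash
cat > m.py <<'E'
from h import *
t=dict(np.load("top0.npz"));s=dict(np.load("scene0.npz"))
A=t["img"][205:305,215:345];B=s["img"][215:345,310:440]
A=cv2.resize(A,(520,400),interpolation=2);B=cv2.resize(B,(280,280),interpolation=2)
o=np.zeros((400,800,3),np.uint8);o[:,:520]=A;o[:280,520:]=B
cv2.imwrite("pics/crop.png",cv2.convertScaleAbs(o[:,:,::-1],alpha=1.8))
print(t["img"][252,262:292].tolist()); print(s["img"][237,362:402].tolist())
disc=lambda h,sa,v:(v>45)&(v<140)&(sa<110)
ye=lambda h,sa,v:(h>18)&(h<35)&(sa>120)
a,sa_=blob(t,disc,(275,252),13); b,sb=blob(s,disc,(381,237),13)
print(a,sa_,b,sb); p,g=cross(t,a,s,b); print("cap top",p,g)
print(onplane(t,a,.15),onplane(s,b,.15))
h=cv2.cvtColor(t["img"],cv2.COLOR_RGB2HSV).astype(int); m=ye(h[...,0],h[...,1],h[...,2]).astype(np.uint8)
m[:210]=0;m[310:]=0;m[:,:240]=0;m[:,330:]=0
box=cv2.boxPoints(cv2.minAreaRect(cv2.findNonZero(m))); q=np.array([onplane(t,x,.004) for x in box]);print("mat",q.mean(0),np.linalg.norm(np.diff(q,axis=0),axis=1))
E
python3 m.py
```

```text
[[7, 6, 7], [5, 4, 5], [4, 3, 4], [8, 7, 8], [35, 35, 35], [43, 43, 42], [43, 42, 43], [44, 43, 43], [45, 44, 43], [42, 43, 43], [41, 41, 42], [44, 44, 44], [41, 42, 40], [42, 43, 43], [43, 44, 43], [44, 45, 44], [44, 43, 43], [41, 41, 41], [44, 44, 43], [46, 47, 46], [24, 24, 23], [9, 10, 9], [8, 7, 7], [4, 5, 6], [6, 6, 6], [11, 11, 11], [8, 9, 9], [3, 2, 2], [6, 2, 1], [3, 20, 44]]
[[122, 119, 113], [45, 45, 43], [24, 24, 27], [29, 28, 28], [27, 27, 28], [29, 29, 30], [26, 27, 29], [27, 25, 28], [29, 28, 30], [24, 23, 26], [50, 48, 50], [93, 93, 94], [94, 93, 93], [92, 92, 93], [91, 91, 92], [91, 91, 92], [91, 91, 92], [91, 91, 92], [91, 90, 91], [92, 92, 92], [91, 91, 92], [91, 90, 92], [91, 91, 91], [91, 91, 91], [92, 91, 92], [90, 91, 91], [90, 91, 91], [91, 91, 92], [92, 92, 93], [97, 97, 97], [36, 33, 34], [27, 26, 29], [28, 27, 29], [28, 26, 30], [31, 28, 32], [29, 27, 29], [28, 26, 30], [22, 23, 25], [36, 36, 36], [149, 144, 137]]
[276.5 244. ] [14  5  2  1  2] [381.55251142 234.92694064] [  4   5  21  13 219]
cap top [0.54062418 0.19214025 0.15581429] 0.010706439784542908
[0.54389122 0.18809777 0.15      ] [0.5310724  0.19351151 0.15      ]
mat [0.52844627 0.19086689 0.004     ] [0.15118404 0.15143116 0.1494621 ]
```

View pics/crop.png

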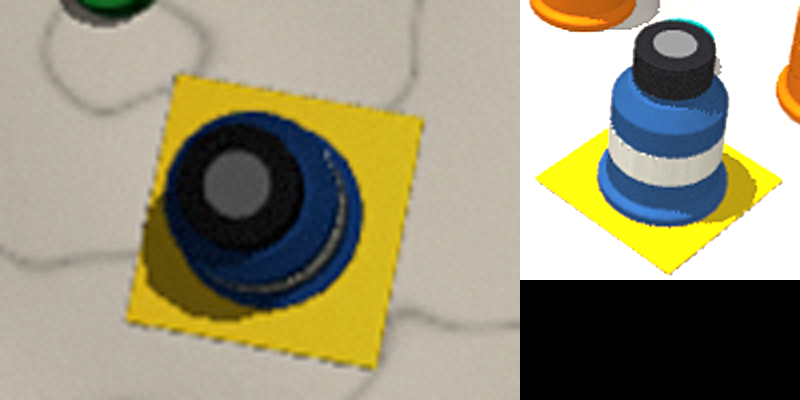

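The crop confirms it: a blue canister with a black cap and grey disc, standing on yellow. The disc is at about (274,251) in the top view and (381.5,235) in the scene view. My threshold was too high for the dark top picture, so I'll fix it and measure again.

Run:
```python
from h import *
t=dict(np.load("top0.npz"));s=dict(np.load("scene0.npz"))
a,sa_=blob(t,lambda h,sa,v:(v>24)&(sa<60),(274,251),13); b,sb=blob(s,lambda h,sa,v:(v>60)&(sa<60)&(v<120),(381,236),13)
print(a,sa_,b,sb); p,g=cross(t,a,s,b); print("cap top",p,g)
print(onplane(t,a,.15),onplane(s,b,.15))
from bench import *
from scipy.spatial.transform import Rotation as R
for k in range(0,180,15):
    q=(R.from_euler('z',k,degrees=True)*R.from_quat([1,0,0,0])).as_quat()
    x=inverse_kinematics([p[0],p[1],.25],[q[3],q[0],q[1],q[2]])
    print(k,None if x is None else np.round(x,2))
```

```text
[273.70588235 250.65158371] [  5   5  17  17 221] [381.73786408 234.86893204] [  4   6  21  13 206]
cap top [0.5304453  0.19370327 0.14979748] 0.000298809495126368
[0.53035037 0.19380942 0.15      ] [0.53076191 0.19368884 0.15      ]
0 [ 0.31  0.12  1.99 -0.    1.03  1.88]
15 [ 0.31  0.12  1.99 -0.    1.03  1.62]
30 [ 0.31  0.12  1.99 -0.    1.03  1.36]
45 [ 0.31  0.12  1.99 -0.    1.03  1.09]
60 [ 0.31  0.12  1.99 -0.    1.03  0.83]
75 [ 0.31  0.12  1.99 -0.    1.03  0.57]
90 [ 0.31  0.12  1.99 -0.    1.03  0.31]
105 [ 0.31  0.12  1.99 -0.    1.03  0.05]
120 [ 0.31  0.12  1.99 -0.    1.03 -0.21]
135 [ 0.31  0.12  1.99 -0.    1.03 -0.48]
150 [ 0.31  0.12  1.99 -0.    1.03 -0.74]
165 [ 0.31  0.12  1.99 -0.    1.03 -1.  ]
```

The two rays miss each other by 0.3 mm and the cap top comes out at z = 0.1498 (0.150 expected), so I approach, grip and test one direction.

```bash
cat >> h.py <<'E'
from scipy.spatial.transform import Rotation as R
C=np.array([.5305,.1937])
def down(yaw):
    q=(R.from_euler('z',yaw,degrees=True)*R.from_quat([1,0,0,0])).as_quat(); return [q[3],q[0],q[1],q[2]]
E
python3 - <<'E'
from h import *
from bench import *
st=lambda n:print(n,round(get_time_s(),2),"p",np.round(get_eef_pos(),4),"f",np.round(get_contact_force(),1),"t",np.round(get_torque(),2),"w",round(get_gripper_width()*91,1),"g",np.round(get_grip_force(),1),"j6",round(get_qpos()[5],3))
grip(1.0)
goto([*C,.25],down(107)); st("hover")
hit=move_linear([*C,.121],feed=.1,guard=10); st(f"down {hit}")
if not hit:
    grip(0.0,20); st("grip")
    q=np.array(get_qpos())
    for k in range(1,4):
        q[5]+=np.radians(5); move_joints(q); st(k)
        if abs(get_torque()[2])>0.6: break
d=get_image("scene"); cv2.imwrite("pics/s1.png",d["img"][150:350,260:520,::-1].repeat(3,0).repeat(3,1))
E
```

```text
hover 3.65 p [0.5307 0.1933 0.25  ] f [0.1 0.2 0.8] t [-0.04 -0.14 -0.  ] w 90.8 g 0.0 j6 0.012
down False 5.09 p [0.5309 0.1938 0.1216] f [-0.1  0.2 -0.8] t [-0.01 -0.17  0.  ] w 91.0 g 0.0 j6 0.012
grip 5.63 p [0.5305 0.1937 0.1211] f [-0.7 -0.   2.8] t [-0.01  0.11  0.02] w 63.0 g 20.0 j6 0.012
1 5.88 p [0.5298 0.1932 0.1211] f [-6.2 -5.3  7.1] t [-0.84  0.86  0.13] w 62.9 g 20.0 j6 0.1
2 6.13 p [0.5297 0.1931 0.1209] f [-4.5 -6.5  5.7] t [-0.97  0.85  0.39] w 62.8 g 20.0 j6 0.187
3 6.38 p [0.5298 0.1932 0.1208] f [-3.7 -5.5  3.8] t [-0.83  0.62  0.5 ] w 63.1 g 20.0 j6 0.274
```

Turning clockwise builds up 0.5 N m, which looks like the stop with the fingers starting to slip. I try the other way and compare.

Run:
```python
from h import *
from bench import *
st=lambda n:print(n,round(get_time_s(),2),"p",np.round(get_eef_pos(),4),"f",np.round(get_contact_force(),1),"t",np.round(get_torque(),2),"w",round(get_gripper_width()*91,1),"j6",round(get_qpos()[5],3))
q=np.array(get_qpos())
pause(.2); st("settled")
for k in range(1,6):
    q[5]-=np.radians(5); move_joints(q); st(k)
    if get_torque()[2]<-0.4: break
pause(.2); st("settled")
```

```text
settled 6.63 p [0.5297 0.1932 0.1208] f [-3.6 -4.3  3.8] t [-0.82  0.63  0.57] w 62.6 j6 0.273
1 6.88 p [0.5298 0.1931 0.1208] f [-1.5 -0.7  1.3] t [-0.11  0.03 -0.02] w 63.0 j6 0.188
2 7.13 p [0.5298 0.1933 0.1209] f [-0.8  1.2  0.5] t [ 0.13 -0.08  0.05] w 62.6 j6 0.103
3 7.38 p [0.5298 0.1932 0.1209] f [-0.7  1.   0.5] t [ 0.05 -0.08  0.05] w 62.8 j6 0.016
4 7.63 p [0.5298 0.1932 0.1209] f [-0.6  0.4  0.8] t [ 0.08 -0.1   0.04] w 62.7 j6 -0.07
5 7.88 p [0.5297 0.1932 0.1208] f [-0.6  1.   0.9] t [ 0.03 -0.16 -0.  ] w 62.9 j6 -0.158
settled 8.08 p [0.5298 0.1932 0.1209] f [-0.7 -0.4 -0.3] t [ 0.01 -0.14 -0.03] w 63.0 j6 -0.16
```

Counter-clockwise turns freely (about 0 N m). I turn to 68° from the stop, then make a guarded lift.

Run:
```python
from h import *
from bench import *
st=lambda n:print(n,round(get_time_s(),2),"p",np.round(get_eef_pos(),4),"f",np.round(get_contact_force(),1),"t",np.round(get_torque(),2),"w",round(get_gripper_width()*91,1),"j6",round(get_qpos()[5],3))
q=np.array(get_qpos()); q0=q[5]
for a in np.linspace(q0,.274-np.radians(68),5)[1:]:
    q[5]=a; move_joints(q); st("turn")
    if abs(get_torque()[2])>.4: print("STOP"); break
else:
    p=np.array(get_eef_pos())
    hit=move_linear([*p[:2],p[2]+.012],feed=.03,guard=8); st(f"lift {hit}")
    if not hit:
        hit=move_linear([*p[:2],p[2]+.084],feed=.06,guard=10); pause(.3); st(f"lift2 {hit}")
o=[]
for n in ("scene","top"):
    d=get_image(n); np.savez(n+"2.npz",**d)
    o.append(d["img"][110:310,280:480] if n=="scene" else d["img"][160:360,180:380])
cv2.imwrite("pics/c2.png",cv2.convertScaleAbs(cv2.resize(np.hstack(o),(800,400)),alpha=1.6)[:,:,::-1])
```

```text
turn 8.38 p [0.5298 0.1932 0.1208] f [-0.6  0.1 -0.4] t [ 0.05 -0.07  0.05] w 63.1 j6 -0.343
turn 8.68 p [0.5298 0.1932 0.1209] f [-0.8 -0.2  0.2] t [ 0.07 -0.12 -0.01] w 63.0 j6 -0.529
turn 8.98 p [0.5298 0.1932 0.1208] f [-0.7  0.5 -0.9] t [ 0.01 -0.05 -0.01] w 62.8 j6 -0.717
turn 9.28 p [0.5298 0.1932 0.1209] f [-0.4  0.2  0.1] t [ 0.09 -0.13  0.03] w 63.1 j6 -0.904
lift False 9.83 p [0.5298 0.1932 0.133 ] f [ 0.   0.3 -0.6] t [ 0.08 -0.15 -0.02] w 63.0 j6 -0.912
lift2 False 11.48 p [0.5297 0.1932 0.2047] f [-0.4 -0.3 -0.8] t [ 0.01 -0.15  0.09] w 62.8 j6 -0.913
```

View pics/c2.png

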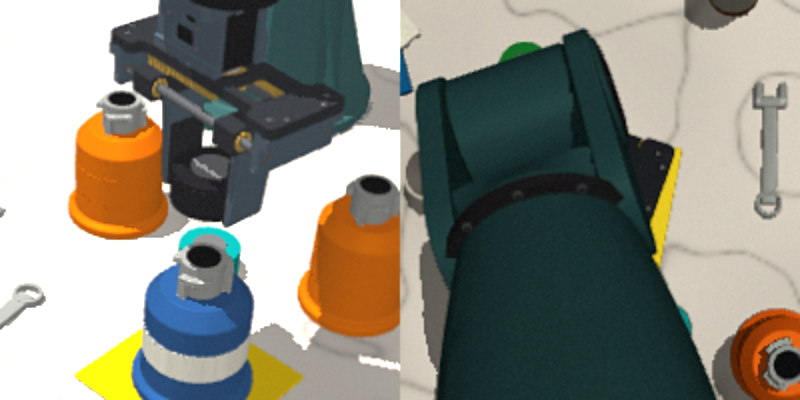

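The picture shows the cap held level in the gripper, with its disc at scene pixel (384,192). The blue canister's bare threaded neck is below it at (382,238), and nothing else has moved. I check the cap's position by ray, then hand in.

Run:
```python
from h import *
from bench import *
s=dict(np.load("scene2.npz"))
print("disc at z=.234:",onplane(s,(384,192),.234), np.abs(get_qvel()).max(), get_grip_force())
print(hand_in())
```

```text
disc at z=.234: [0.53185772 0.19092055 0.234     ] 0.0007401217472628223 20.000052298419178
the job is handed in; nothing more can be done
None
```

The cap is off the blue canister on the yellow mat: it loosened counter-clockwise, and I handed the job in at about 11.5 s with it held level and still, open side down, about 6 cm above the neck.

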